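# Third hand: hold a shelf bracket against the sprung backboard

### The arm

A 6-joint arm with a two-finger parallel gripper is mounted at the origin on a cart in front of the work surface, level with it; the furniture and walls round the work are solid. World frame = base frame: x ahead of the robot, y to its left, z up, the work surface at z = 0. Lengths are in m, angles in rad, forces in N, time in s.
With the tool pointing down it reaches from about 0.35 to 0.975 m from the base axis. Payload 4.9 kg.
Tool frame: the origin (TCP) lies between the finger pads; the fingertips stand 19 mm ahead of it and the grasp point (between the pads) is the TCP; z points along the fingers, y is the direction in which the jaws open and shut (so a half turn about z gives the same grasp; the last joint's range is limited). The gripper opens to 85 mm and grips with 20 to 120 N. Pads are 22 mm wide; open, the fingers measure 114 mm over their backs; the gripper's body (76 mm by 85 mm) begins 54 mm behind the grasp point. The pads swing forward as they close: fully open they stand 13 mm farther back than shut.
Start: joints at [1.013, 0.053, 1.613, -0, 1.476, -0.119], TCP at [0.266, 0.566, 0.219] pointing down, gripper open.
Joint ranges: [-3.01, 3.01], [-1.01, 2.22], [0.06, 2.58], [-1.02, 4.17], [0.09, 2.62], [-3.14, 3.14]. Speed limits (rad/s): [2.57, 2.57, 3.14, 3.14, 3.14, 3.14].

### API

Orientations are given as a unit quaternion [w, x, y, z].
In Python, from plant import state, grab_frame, calibration, job_done gives the robot as it stands. The module is installed in compiled form; this text tells all that it offers.
- The arm moves only by the tool servo_tool, never from a script. Its argument "deltas" is a list that holds one entry, the list of rows, each a list of 5 numbers: the finger opening in mm, from 0 to 85.4, then the shift along the world's x, y, z in mm, then the turn about the world's z in units of 6 degrees (1.0 is 6 degrees). A call has 1 to 5 rows; each row is the pose to reach, as a shift and turn from the pose commanded when the call began; what a row does not reach only later rows make up. A row lasts 1/8 s, in which the tool goes at most 62.5 mm and 10.7 degrees, less where a joint would pass 70% of its speed; a pose out of reach is approached as far as the arm can. A call with a gripper value outside its range is refused whole. The fingers move at their own pace and stop on an object; the grip force is fixed at half the most. Time passes only in rows, so rows that repeat a pose let the fingers close. It gives the time, the measured TCP pose, the force and the opening at its end, in the units of the state.
- state(): the state, without advancing time (a new reading comes with each control period).
- grab_frame(name): name is "scene" or "top" or "wrist"; returns the picture (420x560x3 uint8, red, green, blue); there is no depth.
- calibration(name): a dict with "intrinsics" (3x3 intrinsics, pixels), "world_from_camera" (4x4, takes a point from camera to world coordinates). Camera axes: x right, y down, z forward; pixel columns grow to the right and rows downward; lengths in m; the calibration is good to about 2 mm. A picture is of the moment at which its call begins: read the wrist's pose just before it. calibration takes no time and is no camera call; for the wrist camera it gives the pose at the moment of the call.
- job_done(): hands the job in, once; it reports no verdict.
The state is a dict: "time": time; "joint_pos": joint angles; "joint_vel": joint speeds; "joint_efforts": joint torques, N m; "tool_pos": TCP position; "tool_rot": TCP orientation; "contact_force": force on the tool from outside, world axes, zero at the start; "ft_torque": the same for the moment, N m; "gripper_width": opening from 0.0 (shut) to 1.0 (fully open).
Only numpy, scipy, OpenCV 4.12 (cv2) and the standard library are available. Lean on these libraries where they do the work, as an engineer would, in place of code of your own. Each camera call takes 0.05 s, during which the arm holds its last target.

### The job

Be my third hand while I screw a small spice shelf together from behind: pick up the wider of the two T-shaped wooden brackets by its rib, stand it on the bed of the plywood jig between the two side guides, and press its plate flat against the sprung backboard with a steady push of about 10 N, so that the backboard's pointers stand at the long middle marks on the guides; never push harder than 20 N. Finish while still gripping the bracket and pressing: hold it steadily like that for three seconds, then end without letting go or easing off. Leave the narrow bracket and everything else where it stands.

Things in the scene. Friction and masses are not known exactly. Their poses are not given: they have to be found in the camera images.
- wide_bracket_grip (a point): T-shaped wooden bracket seen from above, 60 mm tall: an upright plate 12 mm thick and 106 mm wide (along y), and from its middle a rib 16 mm thick that runs 62 mm towards -x. The wider bracket. Point: middle of the rib's length, half-way up (30 mm over the underside); x points from rib to plate, z up. The plate's flat back face, to be pressed, lies 44 mm along +x, its front face 32 mm.
- wide_bracket: The wider bracket itself, same axes; its origin lies on the underside, 10 mm along +x and 30 mm below the grip point. 0.1 to 0.21 kg.
- narrow_bracket_grip (a point): T-shaped wooden bracket seen from above, 60 mm tall: an upright plate 12 mm thick and 64 mm wide (along y), and from its middle a rib 16 mm thick that runs 62 mm towards -x. The narrower bracket, to be left alone. Same point and axes as for the wide one.
- jig: Fixed plywood assembly jig; origin at the centre of its underside, on the counter. x points across the bed to the backboard (the pressing direction), z up. The bed is 240 mm (x) by 220 mm (y), its top 18 mm above the counter; clear in front of the guides, x = -120 to 10 mm. A fixed rear wall stands at x = 105 to 120 mm, 50 mm above the bed.
- guides (a point): Middle between the two wooden side guides at their front ends, on the bed: jig x = 10 mm, y = 0, z = 18 mm; axes of the jig. The guides run 65 mm along +x, 25 mm high above the bed and 14 mm wide, their inner faces at y = +61 and -61 mm. Black marks on their tops: short ones for the backboard at rest, 12.5 and 27.5 mm back, a long one for 20 mm back.
- backboard: Upright board between the guides, 110 mm wide, 12 thick, top 56 mm above the bed. Origin: bottom middle of its front face, on the bed; axes of the jig. At rest that face is at jig x = 30 mm; it slides back along jig +x, at most 40 mm, on a spring: 2 N to start, then 0.4 N per mm, so 20 mm back is 10 N (friction 0.2 N). Steel pointers at its ends, level with the face, lie over the guides' marks.
- tuna: Low round food tin, 86 mm across, 40 mm tall, loose, at the back right; origin at its underside. Leave it.
- honey_jar: Honey jar, 71 mm across, 110 mm tall, loose, at the back right; origin at its underside. Leave it.
- screwdriver: Screwdriver with a dark wooden handle lying left of the jig, loose; origin at its underside. Leave it.
Mind the look-alikes: they are no part of the job. Leave any blue or green look-alike of the wide_bracket alone.

How it is judged:
By the outcome, as a careful person would: the job done as asked, in the order asked, and still so for the second after the job is handed in, while the arm keeps its last pose, push and grip.
It also fails if it takes over 48 s, if anything falls off the work surface, if the arm or the gripper's body presses on something with over 40 N, if the wrist force passes 120 N, or if a joint passes its speed limit or range.

## Working session

There is one attempt and no reset: what is moved stays moved. The work goes in short steps, Python scripts to look and compute and a tool call to move; the robot and the scene stay as the last step left them, time stands still between calls to the robot, and variables do not carry over. Pictures are saved under pics/ and viewed, and the job is handed in when it is done.

Besides the shell and the picture viewer there is one more tool, called as name(argument=value, ...) on one line, values as JSON. servo_tool: Moves the arm, as the interface text tells. Its arguments: {"type":"object","properties":{"deltas":{"type":"array","items":{"type":"array","items":{"type":"array","items":{"type":"number"}}}}},"required":["deltas"]}

```bash
mkdir -p pics; python3 - <<'E'
from plant import *
import cv2
for n in ("scene","top"):
    f=grab_frame(n); cv2.imwrite(f"pics/{n}0.png",cv2.resize(f[...,::-1],(800,600),interpolation=cv2.INTER_CUBIC))
    cv2.imwrite(f"pics/raw_{n}0.png",f[...,::-1])
    c=calibration(n); print(n,c["intrinsics"],c["world_from_camera"])
s=state();print(s["time"],s["tool_pos"],s["tool_rot"],s["contact_force"],s["gripper_width"])
E
```

```text
scene [[387.12645838   0.         279.24011087]
 [  0.         387.12645838 209.84042067]
 [  0.           0.           1.        ]] [[ 0.67266746 -0.5344495   0.51174429 -0.04459893]
 [-0.73994077 -0.48817028  0.46279308 -0.50035179]
 [ 0.00247883 -0.68996631 -0.72383724  0.86274997]
 [ 0.          0.          0.          1.        ]]
top [[460.91253448   0.         275.28467326]
 [  0.         460.91253448 209.98132983]
 [  0.           0.           1.        ]] [[ 2.92735373e-03 -9.82364451e-01  1.86953246e-01  3.07128186e-01]
 [-9.99841647e-01  4.06345439e-04  1.77909159e-02 -1.97851640e-02]
 [-1.75531309e-02 -1.86975722e-01 -9.82207701e-01  1.18980682e+00]
 [ 0.00000000e+00  0.00000000e+00  0.00000000e+00  1.00000000e+00]]
0.1 [0.26521879 0.56530466 0.21808504] [-3.13950793e-04  2.17644105e-01  9.76027769e-01 -8.60332987e-04] [-0.49340089 -0.14368613  0.1351833 ] 0.9965941958583419
```

View pics/scene0.png

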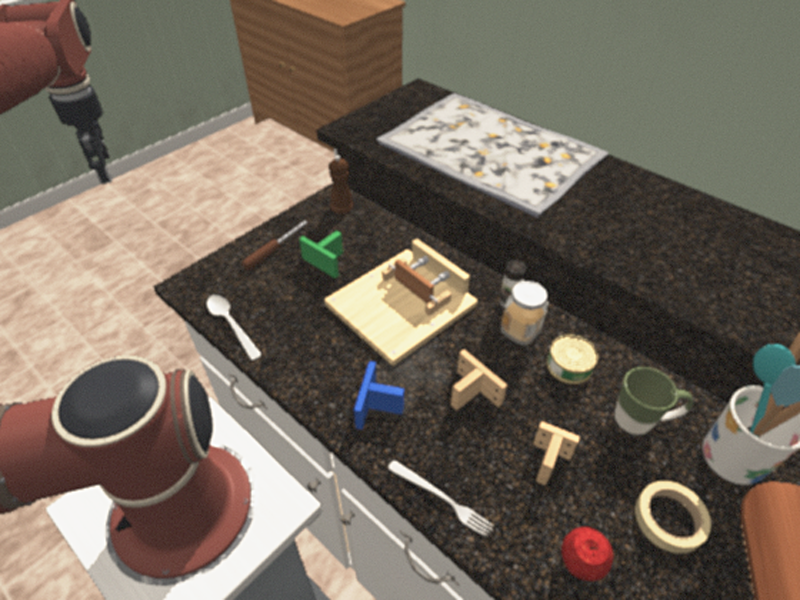

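View pics/top0.png

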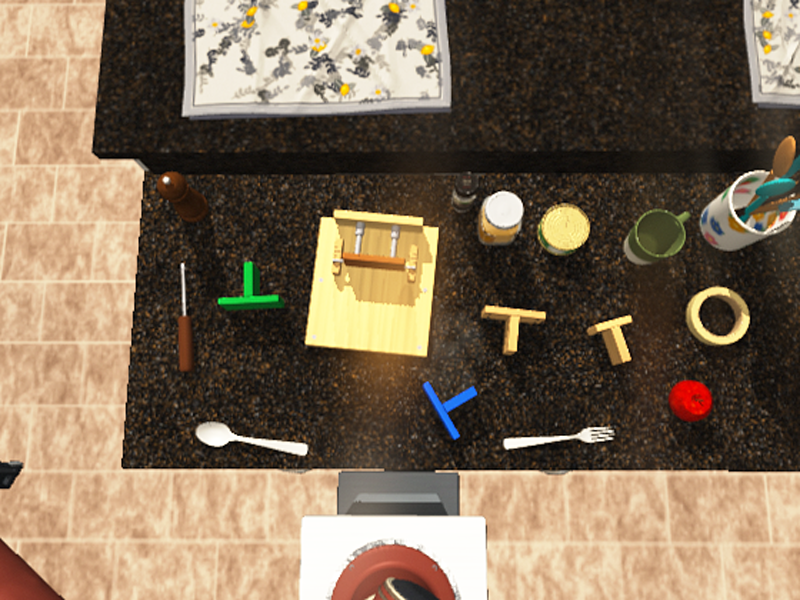

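Seen in the top view (800x600), these could be taken for the wide bracket: wooden T at (513,325), smaller wooden T at (613,338), green T at (250,292), blue T at (450,405). I choose the wooden T at (513,325), which has the wider plate, and will check it in crops.

```bash
python3 - <<'E'
import cv2
f=cv2.imread("pics/raw_top0.png")
# crop x 320..460,y 200..260
c=f[195:270,320:460]; cv2.imwrite("pics/cropbr.png",cv2.resize(c,None,fx=5.7,fy=5.7,interpolation=cv2.INTER_CUBIC)[:600,:800])
c=f[140:255,205:315]; cv2.imwrite("pics/cropjig.png",cv2.resize(c,None,fx=5,fy=5,interpolation=cv2.INTER_CUBIC))
E
```

```text
(no output)
```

View pics/cropbr.png

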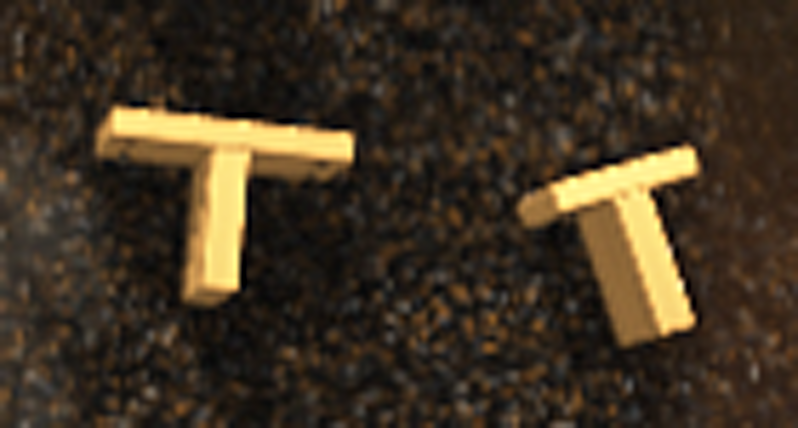

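View pics/cropjig.png

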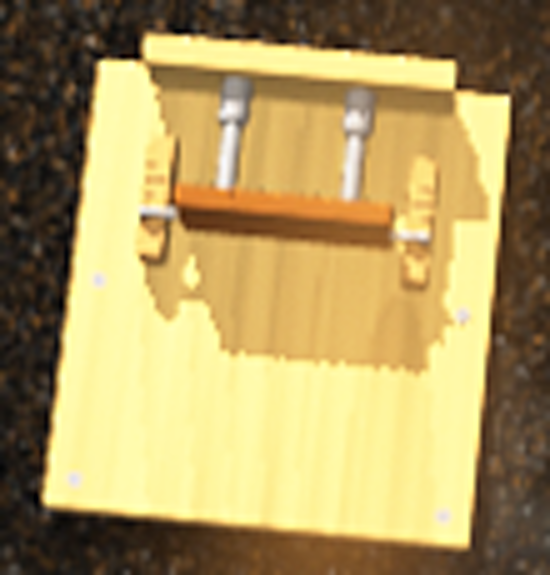

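```bash
cat > h.py <<'E'
import numpy as np
from plant import *
def p2w(name,uv,z,cal=None):
    c=cal or calibration(name);K=c["intrinsics"];T=np.array(c["world_from_camera"])
    uv=np.atleast_2d(uv).astype(float)
    d=np.c_[uv,np.ones(len(uv))]@np.linalg.inv(K).T@T[:3,:3].T
    o=T[:3,3]; t=(z-o[2])/d[:,2]
    return o+d*t[:,None]
def w2p(name,P,cal=None):
    c=cal or calibration(name);K=c["intrinsics"];T=np.linalg.inv(np.array(c["world_from_camera"]))
    q=(np.atleast_2d(P)@T[:3,:3].T+T[:3,3])@K.T
    return q[:,:2]/q[:,2:]
def crop(u,s,off): return (np.array(u,float)+.5)/s-.5+np.array(off)
E
python3 - <<'E'
from h import *
np.set_printoptions(precision=4,suppress=True)
b=crop([(115,106),(355,131),(352,160),(108,140),(190,290),(238,290),(210,152),(248,150)],5.7,(320,195))
P=p2w("top",b,.06);print(P)
print("w",np.linalg.norm(P[0]-P[1]),np.linalg.norm(P[4]-P[5]))
d=P[0]-P[1];print("yaw",np.degrees(np.arctan2(-d[0],d[1])))
j=crop([(100,60),(510,95),(470,548),(43,505)],5,(205,140))
Q=p2w("top",j,.018);print(Q,Q.mean(0))
for i in range(4):
  d=Q[(i+1)%4]-Q[i];print(np.linalg.norm(d),np.degrees(np.arctan2(d[1],d[0])))
bb=crop([(176,186),(391,208)],5,(205,140));B=p2w("top",bb,.074);print(B)
g=crop([(140,212),(178,212),(392,236),(430,236)],5,(205,140));print(p2w("top",g,.045))
E
```

```text
[[ 0.514  -0.1597  0.06  ]
 [ 0.5029 -0.2635  0.06  ]
 [ 0.4902 -0.2617  0.06  ]
 [ 0.499  -0.1563  0.06  ]
 [ 0.4335 -0.19    0.06  ]
 [ 0.4335 -0.2106  0.06  ]
 [ 0.4937 -0.2004  0.06  ]
 [ 0.4946 -0.2169  0.06  ]]
w 0.10441160373790119 0.020586646955908932
yaw -6.0900345748256886
[[ 0.6882  0.1366  0.018 ]
 [ 0.6683 -0.0809  0.018 ]
 [ 0.4285 -0.0582  0.018 ]
 [ 0.4504  0.1603  0.018 ]] [0.5588 0.0395 0.018 ]
0.21841785225120874 -95.22458235150752
0.24080779853892015 174.59601812466045
0.21959366782492318 84.2946196898295
0.23897164773789414 -5.6854244901676365
[[ 0.6041  0.0895  0.074 ]
 [ 0.5926 -0.0181  0.074 ]]
[[ 0.5981  0.1106  0.045 ]
 [ 0.598   0.0911  0.045 ]
 [ 0.5853 -0.0186  0.045 ]
 [ 0.5852 -0.038   0.045 ]]
```

servo_tool(deltas=[[[85, 50, -50, 10, 0.8], [85, 85, -100, 10, 1.6], [85, 110, -150, 10, 2.4], [85, 140, -200, 10, 3.2], [85, 160, -250, 10, 3.2]]])

```text
time: 0.72
tool_pos: [0.4262, 0.3138, 0.2287]
tool_rot: [-0.0, 0.052, 0.999, -0.0]
contact_force: [0.5, -0.1, 0.4]
gripper_width: 0.996
```

servo_tool(deltas=[[[85, 20, -55, 0, 0], [85, 40, -110, 0, 0], [85, 50, -165, 0, 0], [85, 50, -220, 0, 0], [85, 50, -275, 0, 0]]])

```text
time: 1.35
tool_pos: [0.4751, 0.039, 0.2287]
tool_rot: [-0.0, 0.052, 0.999, -0.0]
contact_force: [0.4, 0.3, -0.6]
gripper_width: 0.995
```

servo_tool(deltas=[[[85, 0, -55, 0, 0], [85, 0, -110, 0, 0], [85, -5, -165, 0, 0], [85, -10, -210, 0, 0], [85, -10, -235, 0, 0]]])

```text
time: 1.98
tool_pos: [0.4647, -0.1962, 0.2286]
tool_rot: [-0.0, 0.053, 0.999, 0.0]
contact_force: [-0.8, 0.3, 0.1]
gripper_width: 1.001
```

```bash
python3 - <<'E'
from h import *
import cv2,pickle
c=calibration("wrist");f=grab_frame("wrist");pickle.dump(c,open("c1.pkl","wb"))
cv2.imwrite("pics/raw_w1.png",f[...,::-1]);cv2.imwrite("pics/w1.png",cv2.resize(f[...,::-1],(800,600),interpolation=cv2.INTER_CUBIC))
print(c["world_from_camera"])
E
```

```text
[[ 1.06294212e-01  9.42230152e-01  3.17653712e-01  3.83158622e-01]
 [ 9.94334696e-01 -1.00649822e-01 -3.41778632e-02 -1.87472712e-01]
 [-2.31623563e-04  3.19487016e-01 -9.47590625e-01  3.83866230e-01]
 [ 0.00000000e+00  0.00000000e+00  0.00000000e+00  1.00000000e+00]]
```

View pics/w1.png

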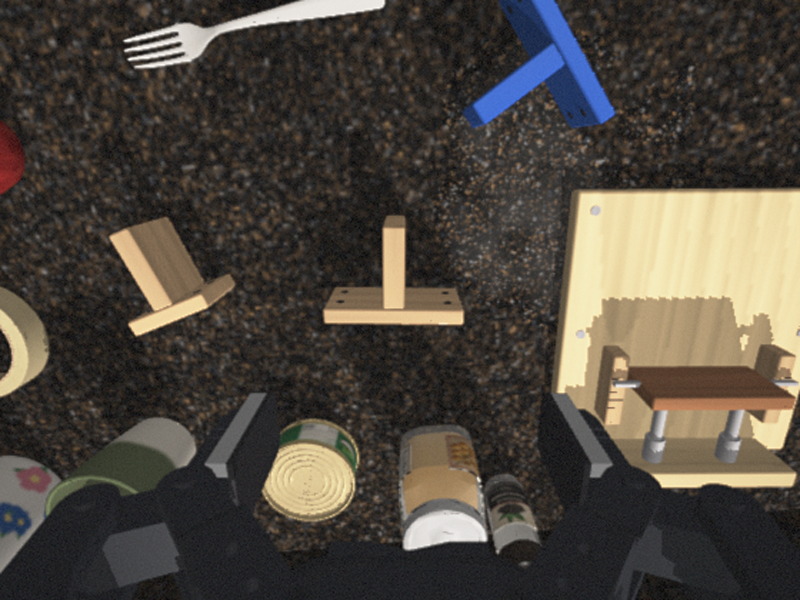

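```bash
python3 - <<'E'
import cv2
f=cv2.imread("pics/raw_w1.png")
cv2.imwrite("pics/cw1.png",cv2.resize(f[140:240,215:335],None,fx=6,fy=6,interpolation=cv2.INTER_CUBIC))
cv2.imwrite("pics/cw1j.png",cv2.resize(f[120:350,380:560],None,fx=2.6,fy=2.6,interpolation=cv2.INTER_CUBIC))
E
```

```text
(no output)
```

View pics/cw1.png

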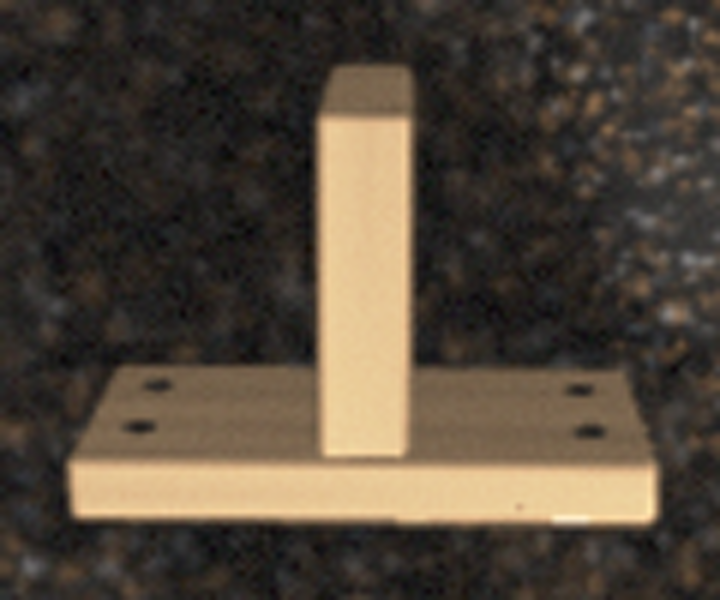

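View pics/cw1j.png

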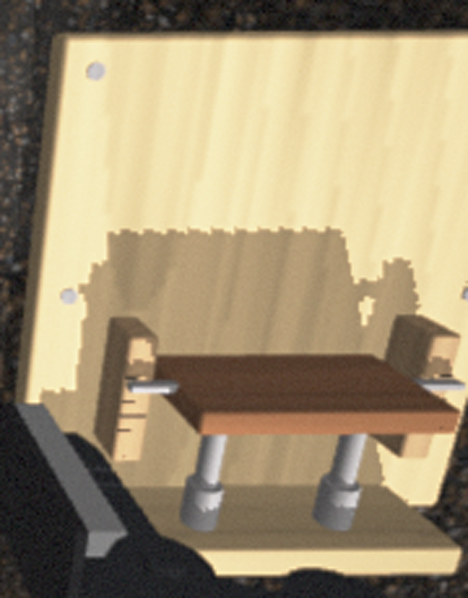

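```bash
python3 - <<'E'
from h import *
import pickle
from scipy.optimize import least_squares
np.set_printoptions(precision=4,suppress=True)
c=pickle.load(open("c1.pkl","rb"))
px=crop([(72,519),(656,523),(70,460),(657,463),(316,117),(411,117),(122,367),(627,371)],6,(215,140))
# image left is -y
M=np.array([[44,-53,30],[44,53,30],[32,-53,30],[32,53,30],[-30,-8,30],[-30,8,30],[32,-53,-30],[32,53,-30]])/1e3
def tf(p,M): 
    C,S=np.cos(p[2]),np.sin(p[2]); return np.c_[p[0]+C*M[:,0]-S*M[:,1],p[1]+S*M[:,0]+C*M[:,1],M[:,2]+.03]
r=least_squares(lambda p:(w2p("wrist",tf(p,M),c)-px).ravel(),[.465,-.206,-.1])
print(r.x,np.degrees(r.x[2]),r.fun.reshape(-1,2))
# same in top
pt=crop([(115,106),(355,131),(190,290),(238,290)],5.7,(320,195)); Mt=np.array([[44,53,30],[44,-53,30],[-30,8,30],[-30,-8,30]])/1e3
r2=least_squares(lambda p:(w2p("top",tf(p,Mt))-pt).ravel(),[.465,-.206,-.1]);print(r2.x,np.degrees(r2.x[2]),r2.fun)
s=state();q=s["tool_rot"];print(s["tool_pos"],np.degrees(np.arctan2(2*q[1]*q[2],q[2]**2-q[1]**2))-90)
# jig, left side corner etc. from wrist view
o=(380,120)
j=crop([(65,35)],2.6,o);print("bed near corner(-120,-110)",p2w("wrist",j,.018,c))
g=crop([(157,354),(380,354),(205,430),(458,430-20)],2.6,o);print("board top front L,R",p2w("wrist",g[:2],.074,c))
E
```

```text
[ 0.4633 -0.2071 -0.1138] -6.518295523210641 [[-0.1943  0.6888]
 [ 0.3661  0.6945]
 [-0.442   0.0587]
 [ 0.7118  0.2453]
 [-0.0498 -0.4625]
 [-0.0266 -0.3465]
 [-0.5852 -0.3256]
 [ 0.1678 -0.3944]]
[ 0.464  -0.205  -0.1263] -7.238290818054014 [-0.6759 -0.1432 -0.1048  0.7624  1.3376 -0.7173 -0.5662  0.1082]
[ 0.4647 -0.1981  0.2286] -83.84825602967258
bed near corner(-120,-110) [[ 0.4272 -0.0592  0.018 ]]
board top front L,R [[ 0.553  -0.0398  0.074 ]
 [ 0.5628  0.0514  0.074 ]]
```

servo_tool(deltas=[[[60, -1, -10, -50, -0.1], [60, -1, -10, -90, -0.1], [60, -1, -10, -120, -0.1], [60, -1, -10, -130, -0.1], [60, -1, -10, -130, -0.1]]])

```text
time: 2.65
tool_pos: [0.4644, -0.2038, 0.099]
tool_rot: [-0.0, 0.057, 0.998, 0.0]
contact_force: [0.5, -0.4, -0.1]
gripper_width: 0.704
```

```bash
python3 - <<'E'
from h import *
import cv2,pickle
s=state();print(s["tool_pos"],s["gripper_width"])
c=calibration("wrist");f=grab_frame("wrist");pickle.dump(c,open("c2.pkl","wb"))
cv2.imwrite("pics/raw_w2.png",f[...,::-1])
g=f[...,::-1].copy()
p=s["tool_pos"]
cv2.imwrite("pics/w2.png",cv2.resize(g,(800,600),interpolation=cv2.INTER_CUBIC))
E
```

```text
[ 0.46438905 -0.20384     0.09900477] 0.7038772820210958
```

View pics/w2.png

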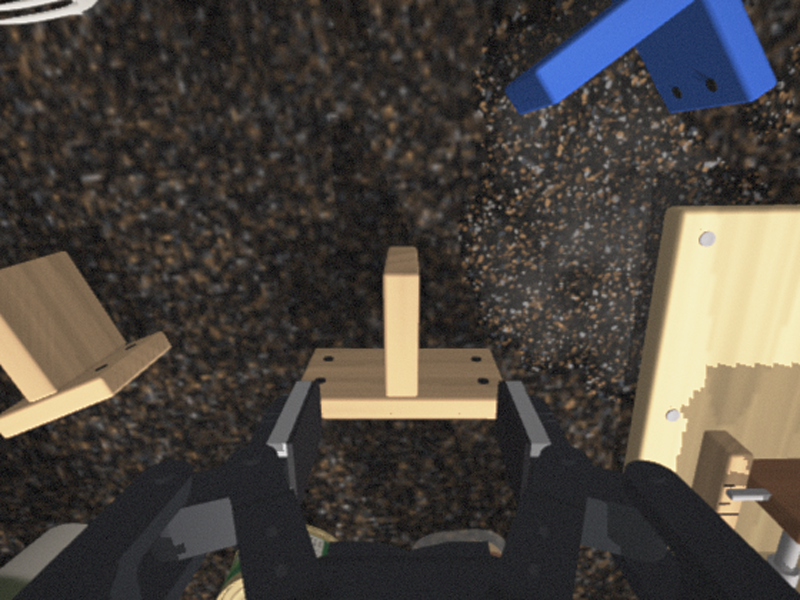

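servo_tool(deltas=[[[60, -1, -3, -35, 0], [60, -1, -3, -60, 0], [60, -1, -3, -68, 0], [60, -1, -3, -68, 0], [60, -1, -3, -68, 0]]])

```text
time: 3.32
tool_pos: [0.4648, -0.208, 0.033]
tool_rot: [0.001, 0.057, 0.998, -0.001]
contact_force: [0.1, 0.1, -0.2]
gripper_width: 0.705
```

```bash
python3 - <<'E'
from h import *
import cv2
s=state();print(s["tool_pos"],s["gripper_width"],s["contact_force"])
f=grab_frame("wrist")
cv2.imwrite("pics/w3.png",cv2.resize(f[...,::-1],(640,480),interpolation=cv2.INTER_CUBIC))
E
```

```text
[ 0.46476268 -0.20795292  0.0330051 ] 0.705069293409593 [ 0.14460394  0.11927099 -0.24745342]
```

View pics/w3.png

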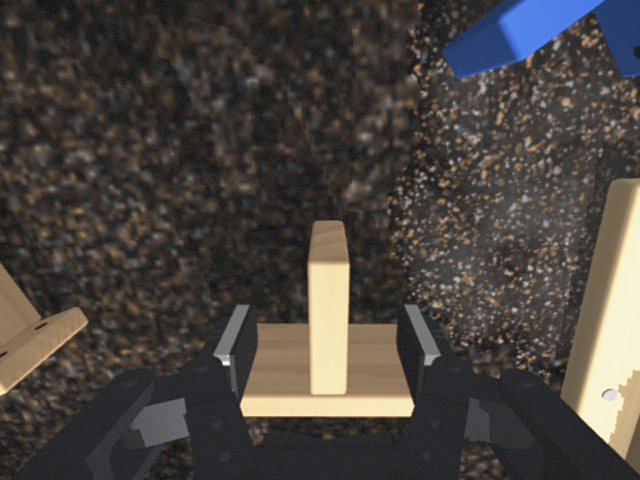

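The rib (centre about col 329) stands midway between the pads, clear of the plate. Closing now.

servo_tool(deltas=[[[0, 0, 0, 0, 0], [0, 0, 0, 0, 0], [0, 0, 0, 0, 0], [0, 0, 0, 0, 0], [0, 0, 0, 0, 0]]])

```text
time: 4.0
tool_pos: [0.4639, -0.2074, 0.0317]
tool_rot: [0.0, 0.057, 0.998, -0.0]
contact_force: [0.1, 0.9, 4.2]
gripper_width: 0.172
```

servo_tool(deltas=[[[0, 0, 0, 0, 0], [0, 0, 0, 10, 0], [0, 0, 0, 30, 0], [0, 0, 0, 50, 0], [0, 0, 0, 70, 0]]])

```text
time: 4.62
tool_pos: [0.4629, -0.2068, 0.1012]
tool_rot: [-0.001, 0.057, 0.998, 0.0]
contact_force: [0.4, 0.2, -1.6]
gripper_width: 0.172
```

servo_tool(deltas=[[[0, 5, 30, 20, 0], [0, 15, 80, 20, 0], [0, 30, 135, 20, 0], [0, 40, 190, 20, 0], [0, 51, 230, 20, 0]]])

```text
time: 5.25
tool_pos: [0.5139, 0.025, 0.1207]
tool_rot: [-0.001, 0.056, 0.998, 0.0]
contact_force: [-0.4, 0.1, -1.8]
gripper_width: 0.169
```

servo_tool(deltas=[[[0, 0, 15, 0, 0], [0, 0, 20, 0, 0], [0, 0, 20, 0, 0], [0, 0, 20, 0, 0]]])

```text
time: 5.75
tool_pos: [0.5144, 0.0417, 0.1211]
tool_rot: [-0.0, 0.058, 0.998, -0.0]
contact_force: [0.4, -0.2, -1.8]
gripper_width: 0.167
```

```bash
python3 - <<'E'
from h import *
import cv2,pickle
s=state();print(s["tool_pos"],s["gripper_width"],s["contact_force"])
c=calibration("wrist");f=grab_frame("wrist");pickle.dump(c,open("c4.pkl","wb"))
cv2.imwrite("pics/raw_w4.png",f[...,::-1])
cv2.imwrite("pics/w4.png",cv2.resize(f[...,::-1],(800,600),interpolation=cv2.INTER_CUBIC))
f=grab_frame("top");cv2.imwrite("pics/raw_t4.png",f[...,::-1])
cv2.imwrite("pics/t4.png",cv2.resize(f[130:260,190:340,::-1],None,fx=4.6,fy=4.6,interpolation=cv2.INTER_CUBIC))
E
```

```text
[0.51442135 0.04168123 0.12114434] 0.16715680554533124 [ 0.35117486 -0.20586839 -1.83922416]
```

View pics/w4.png

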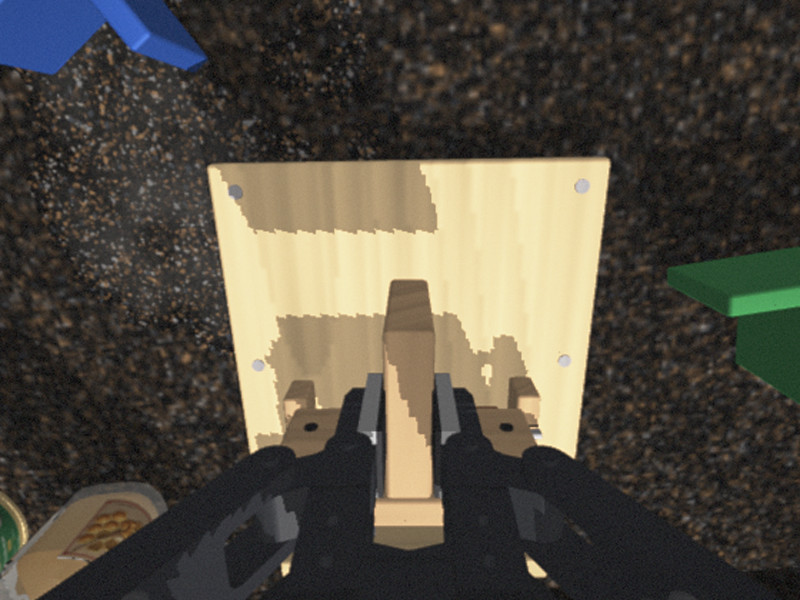

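View pics/t4.png

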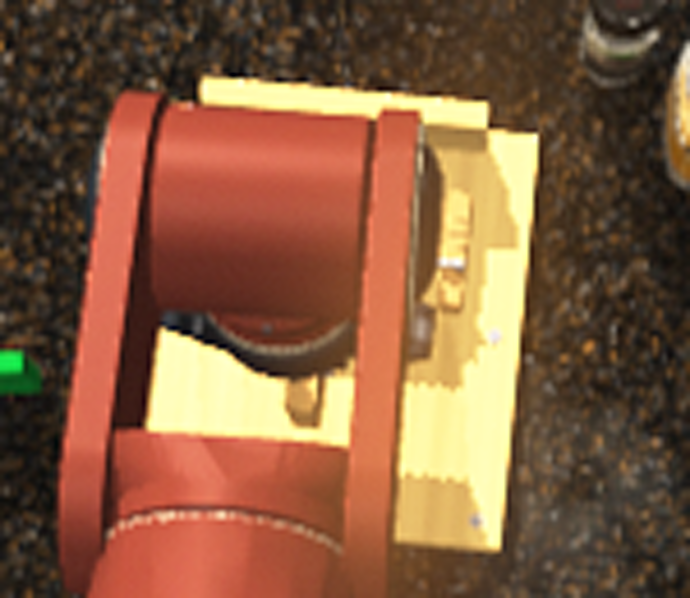

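```bash
python3 - <<'E'
from h import *
import pickle
np.set_printoptions(precision=4,suppress=True)
c=pickle.load(open("c4.pkl","rb"))
u=np.array([(209,166),(609,160),(235,191),(582,186),(258,365),(564,360)],float);u=(u+.5)*.7-.5
P=p2w("wrist",u,.018,c);print(P)
for a,b in((0,1),(2,3),(4,5)):
  d=P[b]-P[a];print(np.linalg.norm(d),np.degrees(np.arctan2(-d[0],d[1])),(P[a]+P[b])/2)
ax=(P[4]+P[5]-P[2]-P[3])/2;print(np.degrees(np.arctan2(ax[1],ax[0])))
f=(P[0]+P[1])/2
for y in(5,5.5,6):
  y=np.radians(y);print(y,f[:2]+.12*np.array([np.cos(y),-np.sin(y)]))
s=state();q=s["tool_rot"];print(90-np.degrees(np.arctan2(q[2]**2-q[1]**2,2*q[1]*q[2])))
# bracket in hand: rib end top corners, underside at tcp-30
r=(np.array([(386,333),(434,332),(390,281),(427,281)])+.5)*.7-.5
print(p2w("wrist",r[:2],s["tool_pos"][2]+.03,c),p2w("wrist",r[2:],s["tool_pos"][2]-.03,c))
E
```

```text
[[ 0.4289 -0.0569  0.018 ]
 [ 0.4508  0.1577  0.018 ]
 [ 0.4434 -0.0461  0.018 ]
 [ 0.4628  0.1434  0.018 ]
 [ 0.5486 -0.0568  0.018 ]
 [ 0.5672  0.1328  0.018 ]]
0.21576777814314538 -5.828991110837285 [0.4398 0.0504 0.018 ]
0.1904252502961439 -5.845414589191715 [0.4531 0.0486 0.018 ]
0.19047293128299503 -5.597891298539195 [0.5579 0.038  0.018 ]
-5.811239167585571
0.08726646259971647 [0.5594 0.0399]
0.09599310885968812 [0.5593 0.0389]
0.10471975511965978 [0.5592 0.0379]
6.624942405171282
[[0.483  0.0387 0.1512]
 [0.4844 0.0528 0.1512]] [[0.484  0.0375 0.0912]
 [0.4858 0.0529 0.0912]]
```

servo_tool(deltas=[[[0, 0, 1, -20, 0.13], [0, 0, 1, -45, 0.13], [0, 0, 1, -60, 0.13], [0, 0, 1, -66, 0.13], [0, 0, 1, -66, 0.13]]])

```text
time: 6.48
tool_pos: [0.5146, 0.0436, 0.0553]
tool_rot: [-0.0, 0.05, 0.999, -0.0]
contact_force: [0.6, 0.3, -1.2]
gripper_width: 0.17
```

servo_tool(deltas=[[[0, 0, 0, -2, 0], [0, 0, 0, -3, 0], [0, 0, 0, -4, 0], [0, 0, 0, -4, 0]]])

```text
time: 6.98
tool_pos: [0.5145, 0.0438, 0.0513]
tool_rot: [0.0, 0.05, 0.999, -0.0]
contact_force: [-0.0, -0.5, -1.3]
gripper_width: 0.166
```

servo_tool(deltas=[[[0, 8, -1, 0, 0], [0, 16, -2, 0, 0], [0, 24, -2.5, 0, 0], [0, 24, -2.5, 0, 0]]])

```text
time: 7.48
tool_pos: [0.5393, 0.0412, 0.0513]
tool_rot: [0.0, 0.05, 0.999, -0.0]
contact_force: [0.1, -0.5, -1.7]
gripper_width: 0.17
```

servo_tool(deltas=[[[0, 0, 0, -0.5, 0], [0, 0, 0, -1, 0], [0, 0, 0, -1, 0]]])

```text
time: 7.85
tool_pos: [0.5383, 0.0413, 0.0501]
tool_rot: [-0.0, 0.05, 0.999, -0.0]
contact_force: [0.4, -0.0, -1.6]
gripper_width: 0.169
```

```bash
python3 - <<'E'
from h import *
import cv2,pickle
s=state();print(s["tool_pos"],s["gripper_width"],s["contact_force"])
f=grab_frame("wrist")
cv2.imwrite("pics/w5.png",cv2.resize(f[...,::-1],(800,600),interpolation=cv2.INTER_CUBIC))
f=grab_frame("scene")
cv2.imwrite("pics/s5.png",cv2.resize(f[150:270,215:355,::-1],None,fx=5,fy=5,interpolation=cv2.INTER_CUBIC))
E
```

```text
[0.53825061 0.04130174 0.05007707] 0.16893870797444116 [ 0.41708827 -0.04221458 -1.5549185 ]
```

View pics/w5.png

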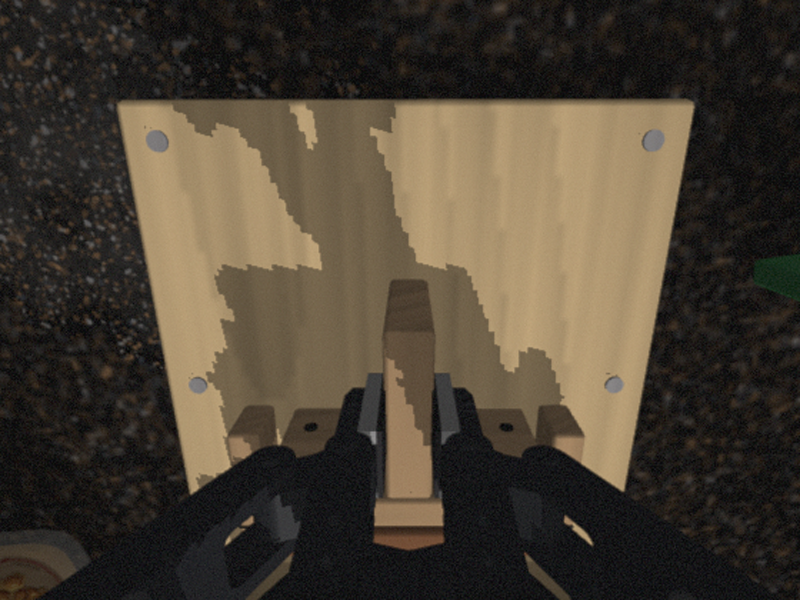

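View pics/s5.png

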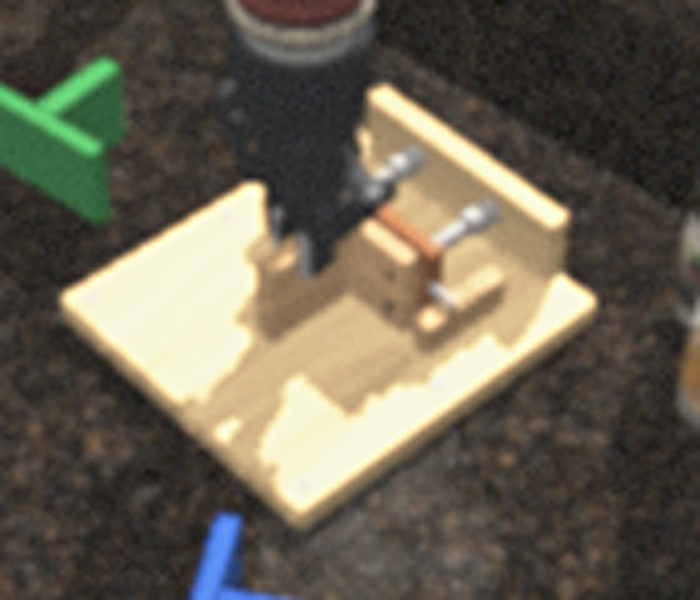

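servo_tool(deltas=[[[0, 0, -1, -0.5, 0], [0, 0, -1, -1, 0], [0, 0, -1, -1, 0]]])

```text
time: 8.32
tool_pos: [0.5387, 0.0402, 0.0497]
tool_rot: [0.0, 0.05, 0.999, -0.0]
contact_force: [-2.4, -0.2, 3.3]
gripper_width: 0.172
```

servo_tool(deltas=[[[0, 0, 0, -0.5, 0], [0, 0, 0, -1, 0], [0, 0, 0, -1, 0]]])

```text
time: 8.7
tool_pos: [0.5386, 0.0402, 0.0497]
tool_rot: [-0.0, 0.05, 0.999, -0.0]
contact_force: [-6.4, -0.7, 9.7]
gripper_width: 0.175
```

servo_tool(deltas=[[[0, 0, 0, 1.2, 0], [0, 0, 0, 1.2, 0], [0, 0, 0, 1.2, 0]]])

```text
time: 9.07
tool_pos: [0.5389, 0.0403, 0.0497]
tool_rot: [0.0, 0.05, 0.999, 0.0]
contact_force: [-1.0, 0.1, 2.7]
gripper_width: 0.167
```

servo_tool(deltas=[[[0, 4, -0.4, 0.3, 0], [0, 8, -0.8, 0.3, 0], [0, 12, -1.2, 0.3, 0], [0, 12, -1.2, 0.3, 0]]])

```text
time: 9.57
tool_pos: [0.5497, 0.0391, 0.0497]
tool_rot: [-0.002, 0.05, 0.999, -0.0]
contact_force: [-5.4, 0.5, 7.4]
gripper_width: 0.168
```

servo_tool(deltas=[[[0, 3, -0.3, 0.8, 0], [0, 6, -0.6, 0.8, 0], [0, 8, -0.8, 0.8, 0], [0, 8, -0.8, 0.8, 0]]])

```text
time: 10.07
tool_pos: [0.5562, 0.0385, 0.0497]
tool_rot: [-0.003, 0.05, 0.999, -0.0]
contact_force: [-9.9, 0.1, 8.2]
gripper_width: 0.169
```

```bash
python3 - <<'E'
from h import *
import cv2,pickle
s=state();print(s["tool_pos"],s["tool_rot"],s["contact_force"],s["ft_torque"])
f=grab_frame("wrist")
cv2.imwrite("pics/w6.png",cv2.resize(f[...,::-1],(800,600),interpolation=cv2.INTER_CUBIC))
f=grab_frame("scene");cv2.imwrite("pics/raw_s6.png",f[...,::-1])
cv2.imwrite("pics/s6.png",cv2.resize(f[180:235,265:345,::-1],None,fx=10,fy=10,interpolation=cv2.INTER_CUBIC))
f=grab_frame("top");cv2.imwrite("pics/raw_t6.png",f[...,::-1])
cv2.imwrite("pics/t6.png",cv2.resize(f[130:230,200:320,::-1],None,fx=6,fy=6,interpolation=cv2.INTER_CUBIC))
E
```

```text
[0.55621008 0.03848554 0.04971909] [-3.38076114e-03  5.00083469e-02  9.98743077e-01 -2.90783921e-05] [-9.93955947  0.09947245  8.18893165] [0.04658366 1.39029362 0.0700509 ]
```

View pics/s6.png

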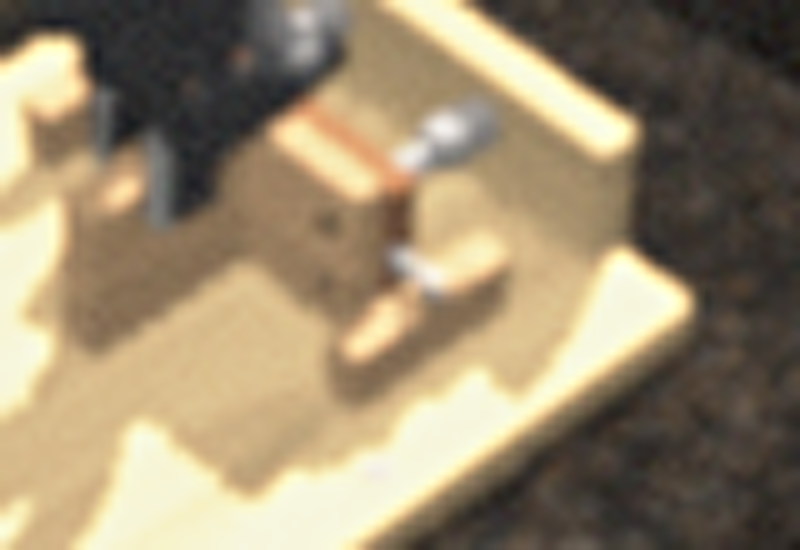

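View pics/t6.png

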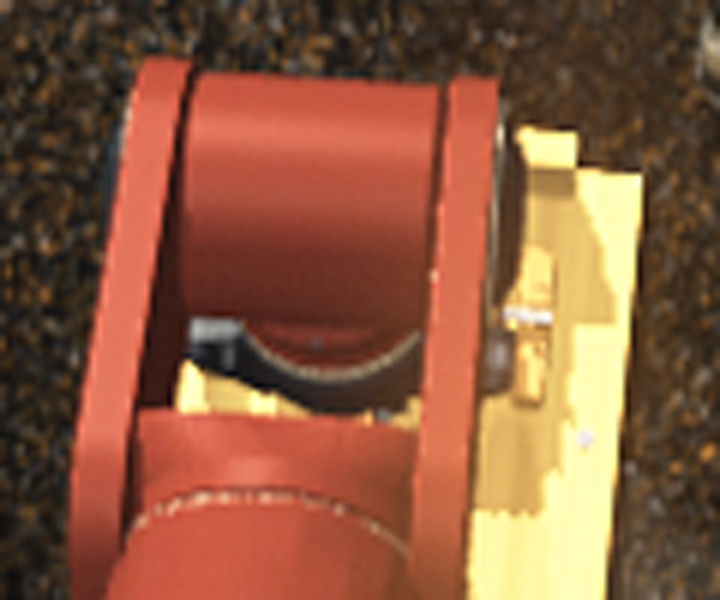

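View pics/w6.png

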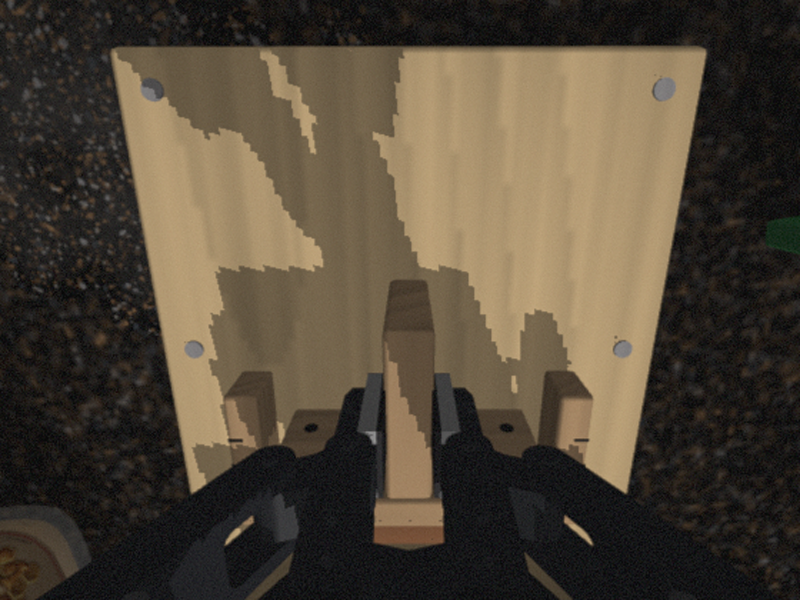

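servo_tool(deltas=[[[0, 0, 0, 0.8, 0], [0, 3, -0.3, 0.8, 0], [0, 5, -0.5, 1, 0], [0, 7, -0.7, 1, 0], [0, 7, -0.7, 1, 0]]])

```text
time: 10.85
tool_pos: [0.5621, 0.0379, 0.0498]
tool_rot: [-0.005, 0.05, 0.999, 0.0]
contact_force: [-11.7, 0.5, 5.5]
gripper_width: 0.169
```

servo_tool(deltas=[[[0, 1.5, -0.1, 0, 0], [0, 3, -0.3, 0, 0], [0, 3.2, -0.3, 0, 0], [0, 3.2, -0.3, 0, 0], [0, 3.2, -0.3, 0, 0]]])

```text
time: 11.48
tool_pos: [0.5647, 0.0376, 0.0499]
tool_rot: [-0.005, 0.05, 0.999, 0.0]
contact_force: [-13.0, 1.0, 7.0]
gripper_width: 0.17
```

```bash
python3 - <<'E'
from h import *
import cv2,pickle
s=state();print(s["tool_pos"],s["tool_rot"],s["contact_force"],s["ft_torque"])
f=grab_frame("wrist");pickle.dump(calibration("wrist"),open("c7.pkl","wb"));cv2.imwrite("pics/raw_w7.png",f[...,::-1])
cv2.imwrite("pics/w7.png",cv2.resize(f[...,::-1],(800,600),interpolation=cv2.INTER_CUBIC))
f=grab_frame("scene");cv2.imwrite("pics/raw_s7.png",f[...,::-1])
cv2.imwrite("pics/s7.png",cv2.resize(f[190:225,285:335,::-1],None,fx=15,fy=15,interpolation=cv2.INTER_CUBIC))
f=grab_frame("top");cv2.imwrite("pics/raw_t7.png",f[...,::-1])
cv2.imwrite("pics/t7.png",cv2.resize(f[165:205,270:310,::-1],None,fx=15,fy=15,interpolation=cv2.INTER_CUBIC))
E
```

```text
[0.56470783 0.0376482  0.04988187] [-5.33824299e-03  4.99902901e-02  9.98735437e-01  6.62427609e-06] [-13.00767309   0.99927967   7.0435922 ] [0.03254519 1.97176766 0.07050503]
```

View pics/s7.png

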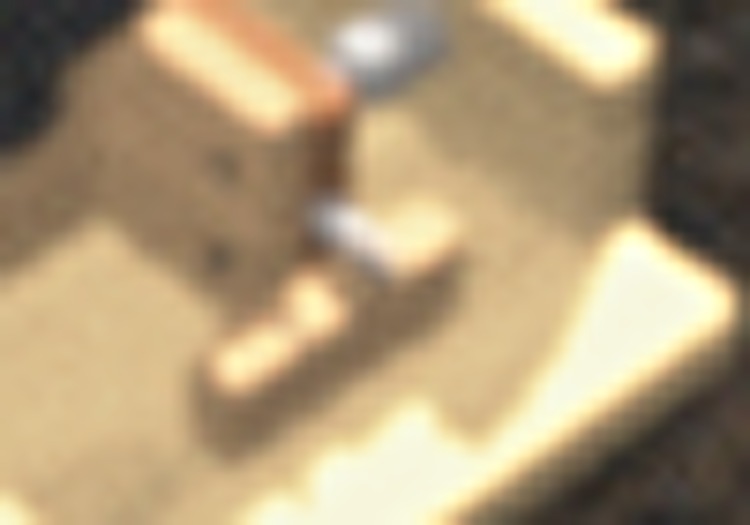

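View pics/t7.png

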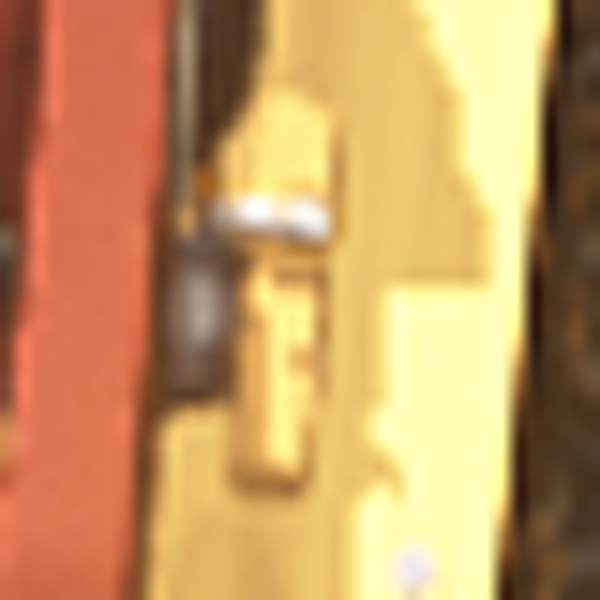

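View pics/w7.png

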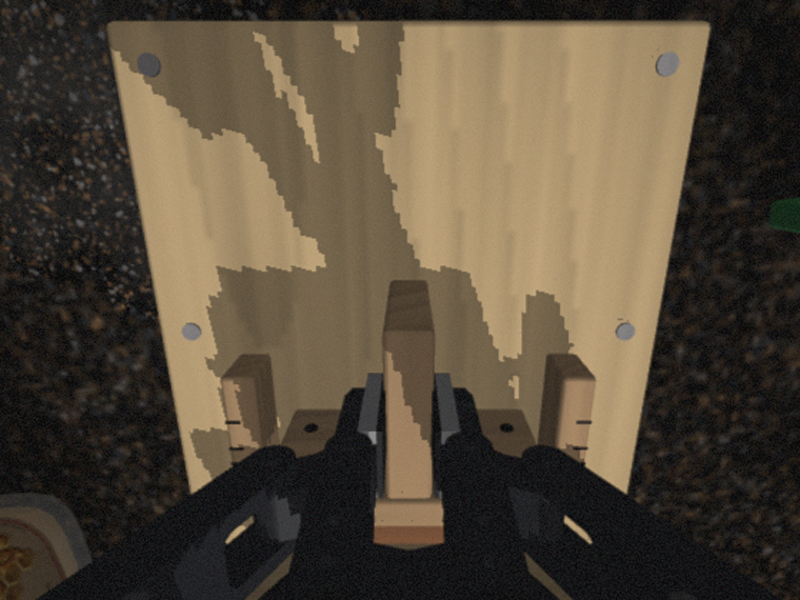

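```bash
python3 - <<'E'
from h import *
import cv2
a=[cv2.imread(f"pics/raw_{n}.png")[165:205,270:310] for n in("top0","t7")]
cv2.imwrite("pics/cmp.png",np.hstack([cv2.resize(x,None,fx=10,fy=10,interpolation=cv2.INTER_CUBIC) for x in a]))
a=[cv2.imread(f"pics/raw_{n}.png")[185:230,285:335] for n in("scene0","s7")]
cv2.imwrite("pics/cmps.png",np.hstack([cv2.resize(x,None,fx=8,fy=8,interpolation=cv2.INTER_CUBIC) for x in a]))
for n in("top0","t7"):
    f=cv2.imread(f"pics/raw_{n}.png").astype(int)
    blue=f[...,0]-0.5*f[...,2]   # white/grey vs yellow
    for c in range(286,292): print(n,c,np.round(blue[172:194,c]).astype(int))
E
```

```text
top0 286 [-14 -13 -14 -16 -12 -10 -16 -20 -17 -12 -14  -5   1  12  88  82 -13 -26
 -26 -14 -10 -24]
top0 287 [-14 -12  -7  -6  -2  10   6   1  -8  -5   2   0  -4  -6  66  71 -10 -27
 -24 -16   3   6]
top0 288 [ -3   0   2   1   0   0  -1   2 -11  -8   8   2   0  -2  76  82  -2 -26
 -24 -23 -12   6]
top0 289 [  2   2   2   3   4  -8  -4   6 -10  -8   5  -8  -6   0  90 100  23 -24
 -26 -24 -14  -2]
top0 290 [ -5   4   2   6   5 -10 -12   1 -13 -11  -1 -18 -18  -7  42  61  20 -21
 -22 -20 -13 -20]
top0 291 [-14  -5  -6  -4  -1 -10 -16 -14 -18 -17 -16 -21 -20 -22  -4  -1 -16 -15
 -17 -14 -12 -14]
t7 286 [-14 -13  -7  -8  -8 -12  95 102  11 -17 -15 -20 -22 -22 -20 -23 -24 -24
 -23 -22 -24 -24]
t7 287 [ -4  -4   2   4   8  18 112 116  26 -24 -22 -12  12  -2 -21 -20 -18 -18
 -18 -18 -19 -16]
t7 288 [ 10  14  16  13  13   5  65  80  31 -22 -21 -22  -6  18  18  20  18  16
  20  20  18  20]
t7 289 [ 18  15  13  16  14  -2  68  95  48 -22 -20 -18  -8  18  18  18  -8  -6
  12  10  10   6]
t7 290 [  8  14  14  18  16  -9  75 118  72 -20 -24 -15 -10  10  10   8 -16 -15
  -2  -6  -6 -20]
t7 291 [ -6   8   7  10  12  -6  24  93  72 -18 -22 -20 -20 -21 -20 -20 -14 -12
 -15 -15  -7  -9]
```

View pics/cmp.png

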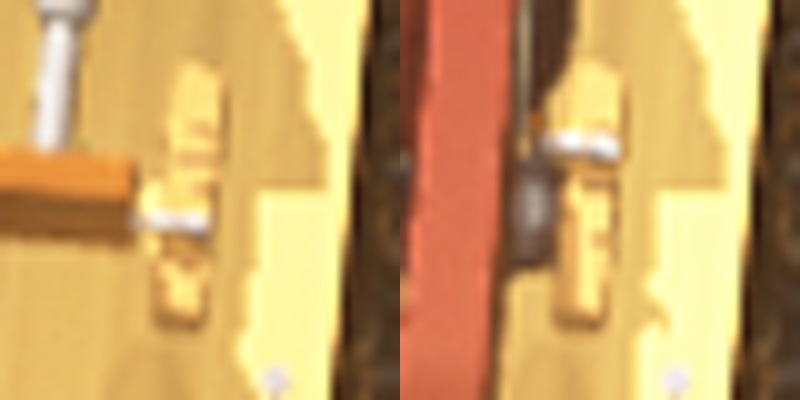

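View pics/cmps.png

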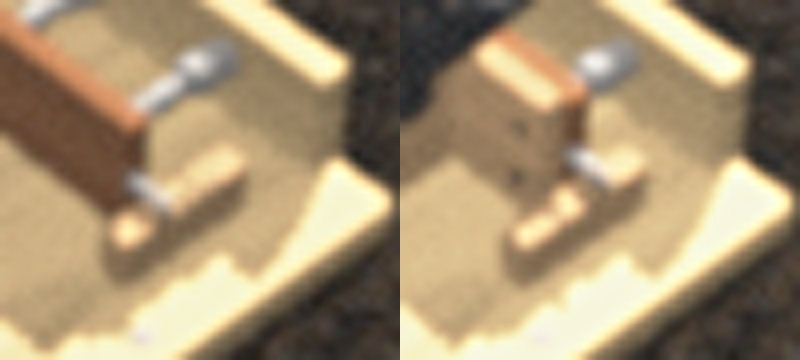

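```bash
python3 - <<'E'
from h import *
P=p2w("top",[(289,186.67),(289,178.9)],.046);print(P,(P[1]-P[0])@[.995,-.1,0]*1e3, (P-[.5592,.039,0])@[.995,-.1,0])
# scene pointer outer tips: crop scale 8, off (285,185)
a=crop([(165,208),(605-400,183)],8,(285,185));P=p2w("scene",a,.046);print(P,(P[1]-P[0])@[.995,-.1,0]*1e3)
# predicted pixel rows for pointer displacements
for d in(15,17.5,20,22):
  x=.03+d/1e3; w=np.array([.5592+.995*x+.1*-.068,.039-.1*x+.995*-.068,.046]);print(d,w2p("top",w),w2p("scene",w))
s=state();print((s["tool_pos"]-np.array([.5592,.039,0]))@[.995,-.1,0])
E
```

```text
[[ 0.58533112 -0.03386639  0.046     ]
 [ 0.60576051 -0.03392022  0.046     ]] 20.33262173835472 [0.03328711 0.05361973]
[[ 0.58161234 -0.03586168  0.046     ]
 [ 0.6012512  -0.03862124  0.046     ]] 19.816625705668336
15 [[288.71115749 182.15965403]] [[307.8636406  207.27228153]]
17.5 [[288.80656592 181.21430288]] [[308.46720953 206.86379486]]
20 [[288.90189976 180.26969076]] [[309.06955104 206.45613888]]
22 [[288.97811319 179.5145326 ]] [[309.55054302 206.1306105 ]]
0.005634376027360603
```

The pointer moved 20.3 mm (top view) and 19.8 mm (scene view), and it now covers the long mark. Holding for over three seconds.

servo_tool(deltas=[[[0, 0, 0, 0, 0], [0, 0, 0, 0, 0], [0, 0, 0, 0, 0], [0, 0, 0, 0, 0], [0, 0, 0, 0, 0]]])

```text
time: 12.25
tool_pos: [0.5647, 0.0377, 0.0499]
tool_rot: [-0.005, 0.05, 0.999, 0.0]
contact_force: [-13.2, 0.6, 7.5]
gripper_width: 0.169
```

servo_tool(deltas=[[[0, 0, 0, 0, 0], [0, 0, 0, 0, 0], [0, 0, 0, 0, 0], [0, 0, 0, 0, 0], [0, 0, 0, 0, 0]]])

```text
time: 12.88
tool_pos: [0.5647, 0.0376, 0.0499]
tool_rot: [-0.005, 0.05, 0.999, -0.0]
contact_force: [-14.1, 0.7, 7.6]
gripper_width: 0.171
```

servo_tool(deltas=[[[0, 0, 0, 0, 0], [0, 0, 0, 0, 0], [0, 0, 0, 0, 0], [0, 0, 0, 0, 0], [0, 0, 0, 0, 0]]])

```text
time: 13.5
tool_pos: [0.5647, 0.0376, 0.0499]
tool_rot: [-0.005, 0.05, 0.999, -0.0]
contact_force: [-13.3, 0.3, 8.9]
gripper_width: 0.169
```

servo_tool(deltas=[[[0, 0, 0, 0, 0], [0, 0, 0, 0, 0], [0, 0, 0, 0, 0], [0, 0, 0, 0, 0], [0, 0, 0, 0, 0]]])

```text
time: 14.12
tool_pos: [0.5647, 0.0377, 0.0498]
tool_rot: [-0.005, 0.05, 0.999, -0.0]
contact_force: [-13.7, 0.5, 7.7]
gripper_width: 0.169
```

servo_tool(deltas=[[[0, 0, 0, 0, 0], [0, 0, 0, 0, 0], [0, 0, 0, 0, 0], [0, 0, 0, 0, 0], [0, 0, 0, 0, 0]]])

```text
time: 14.75
tool_pos: [0.5647, 0.0376, 0.0499]
tool_rot: [-0.005, 0.05, 0.999, -0.0]
contact_force: [-13.4, -0.4, 7.8]
gripper_width: 0.17
```

servo_tool(deltas=[[[0, 0, 0, 0, 0], [0, 0, 0, 0, 0], [0, 0, 0, 0, 0], [0, 0, 0, 0, 0], [0, 0, 0, 0, 0]]])

```text
time: 15.38
tool_pos: [0.5647, 0.0376, 0.0499]
tool_rot: [-0.005, 0.05, 0.999, -0.0]
contact_force: [-13.2, 1.5, 8.2]
gripper_width: 0.171
```

```bash
python3 - <<'E'
from h import *
import cv2
f=grab_frame("scene");cv2.imwrite("pics/s8.png",cv2.resize(f[...,::-1],(800,600)))
cv2.imwrite("pics/s8c.png",cv2.resize(f[185:230,285:335,::-1],None,fx=8,fy=8,interpolation=cv2.INTER_CUBIC))
f=grab_frame("top")[...,::-1].astype(int);b=f[...,0]-.5*f[...,2];print(b[175:183,286:292])
E
```

```text
[[ -7.5   1.5  13.   15.   15.5   9.5]
 [-10.    9.5  11.   13.5  16.5  12.5]
 [-11.5  17.5   5.   -4.5  -8.5  -6.5]
 [ 94.  111.5  65.   67.5  74.   21.5]
 [100.5 115.5  81.5  94.5 117.5  94.5]
 [ 11.5  23.5  33.   49.   72.5  73. ]
 [-18.5 -23.5 -20.  -22.  -21.  -17.5]
 [-15.5 -22.5 -21.  -22.  -24.5 -20.5]]
```

View pics/s8.png

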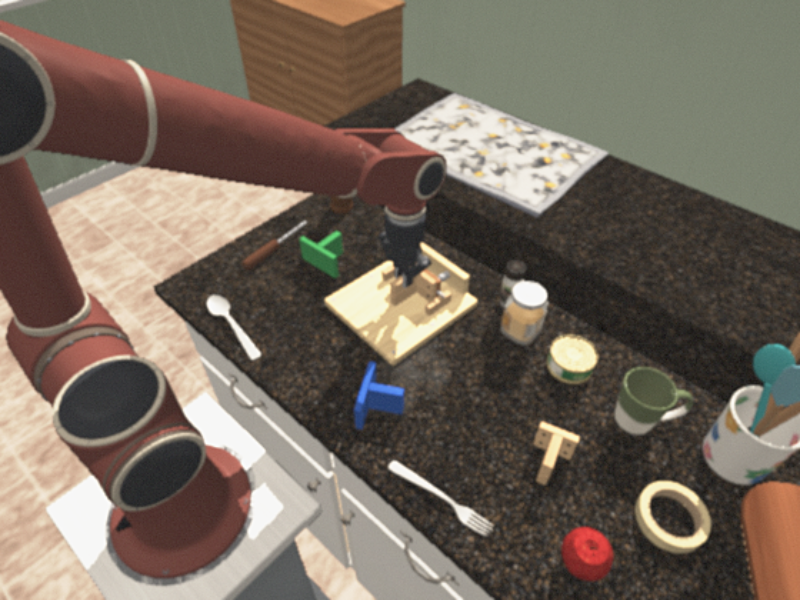

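The bracket stays pressed at the jig, and the pointer's pixel rows are unchanged. Narrow bracket (555,450), blue, green, jar, tin and screwdriver stand where they did. Handing in.

```bash
python3 -c "
from plant import *
print(job_done())"
```

```text
the job is handed in; nothing more can be done
None
```

I picked up the wide wooden bracket by its rib, stood it on the jig bed between the guides and pressed it against the backboard. I held it still for about 3.9 s and handed in at about 15.5 s, still gripping and pressing.

**Position:** The one pointer I could see, on the right, moved 20.3 mm in the top view and 19.8 mm in the scene view. It covers the long mark and did not move during the hold. The left pointer was hidden by the gripper and arm. At 20 mm the spring gives about 10 N.

**Force:** The wrist reads 13 to 14 N along the push, not 10 N. I put the extra down to friction on the bed, because the bracket also bears on it with about 9 to 10 N. No reading I took came near 20 N.

**Flatness:** The tool leans forward by about 0.6° under the push. The bracket may be off flat by the same amount; I did not measure its plate directly.

**Other items:** In the last picture the narrow bracket, the look-alikes and the loose things are where they stood.

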